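# Level the varnishing rack and slide the jar onto its rails

## Task

Get the jar ready for varnishing: first level the rack by turning its two foot screws until the bubbles of both vials lie between their lines, then slide the jar, without lifting or tipping it, off its stand and centrally onto the two narrow rails until it is up against the end stop. Then swing the keeper arm fully shut behind it, leaving the rack level and everything else where it is.

Things in the scene. Friction and masses are not known exactly. Their poses are not given: they have to be found in the camera images.
- rack: Varnishing rack, fixed. Origin on the table top; x axis = the way the jar is to travel, z up. Lengths in mm in this frame throughout. Base board x -200 to 210, y -150 to 120, 12 thick. A metal frame (bars' tops at z 66) carries rails, vials and screws; it stands on a fixed foot at x -30, y 50, the end screw at x 165, y 50 and the side screw at x -30, y -100. Its tilt is too slight to see or feel: only the bubbles show it.
- stand_top (a point): Centre of the top of the wooden jar stand, a square of 130 x 130 at z 80 (rack x -180 to -50, y -65 to 65).
- rails_end (a point): Where the centre of the jar's underside is when it stands centrally on the rails and touches the end stop (rack x 68, y 0, z 78.5). Two steel rails, x -47 to 126, each 14 wide, centred on y -26 and +26, tops at z 78.5: 1.5 lower than the stand and 3 beyond its edge. End stop: upright plate 66 wide across them, face at x 118, top at z 100.
- jar: Lidded white ceramic jar with a flat wooden lid, diameter 100, height 95, 0.25 to 0.5 kg; origin at the centre of its underside, z up its axis. Starts standing on the jar stand. Too wide to take hold of. It slides without tipping when pushed low, 20 to 40 above its foot.
- end_screw_grip (a point): Middle of the bar head of the end screw. The head is a dark steel bar 50 long, 12 thick, 34 high (z 89 to 123 of the rack), this point 17 below its top; x axis along the bar, y across its 12 mm thickness, z up the screw. To be gripped across the 12 mm.
- end_screw (a joint): Angle of the end screw, rad, growing anticlockwise seen from above; 0 is level and the bar then lies along the rack's x. Stiffness about 0.04 N m; stays where left; stops at +-1.7. Each rad anticlockwise lowers the end-stop end and drives the long vial's bubble 10 mm towards the rack's -x (away from this screw).
- side_screw_grip (a point): The same on the side screw, with an identical head.
- side_screw (a joint): Angle of the side screw, rad, growing anticlockwise seen from above; 0 is level and the bar then lies along the rack's x. Same stiffness and stops. Each rad anticlockwise lowers the side of this screw and drives the cross vial's bubble 10 mm towards the rack's +y (away from this screw).
- long_vial (a point): Centre of the top of the tube vial that lies along the rack's x (at x 45, y -76): white housing 66 long, 18 wide, z 66 to 78, green window, two black lines 21 apart across it either side of this point. It is level when the bubble lies between the lines. The end screw alone moves its bubble.
- long_bubble (a point): Centre of that vial's white bubble, 12 long. It runs towards the high end.
- cross_vial (a point): The same for an identical tube vial lying along the rack's y (at x 95, y -98). The side screw alone moves its bubble.
- cross_bubble (a point): Centre of the cross vial's white bubble, 12 long.
- keeper (a joint): Angle of the keeper, a flat steel arm swinging level about an upright pin: 0 is shut, square across the rails (pointing to the rack's -y); it grows as the arm swings open, clockwise from above, to about 1.57 when it points to the rack's -x alongside the jar stand. Stops at 0 and 2.2. Turns with about 0.04 N m and stays where left.
- keeper_hinge (a point): On the pin of the keeper (rack x -5, y 90), at half the height of the arm. The arm is 135 long from the pin, 12 thick, 22 high (z 92 to 114 of the rack).
- keeper_tip (a point): Middle of the free end of the keeper arm, 135 from the pin.
- tin: plain metal can, diameter 44, height 50, standing on the rack's base board beyond the vials; origin at the centre of its underside; not to be disturbed
- brush: paint brush 140 long, lying on the base board beside the jar stand; origin under its middle; not to be disturbed
- cone: cone of pale yarn, base diameter 110, height 165, on the table; origin at the centre of its underside; not to be disturbed
- glue: white bottle, diameter 56, height 150, on the table; origin at the centre of its underside; not to be disturbed
- smalljar: small amber glass jar, diameter 64, height 75, on the table; origin at the centre of its underside; not to be disturbed
- ruler: wooden ruler 300 x 35 x 5 lying on the table; origin under its middle; not to be disturbed
- spool: wooden thread spool, diameter 44, height 60, on the table; origin at the centre of its underside; not to be disturbed
Things that resemble listed ones, but are neither listed nor needed, are in the scene too. There is more than one size of the jar; the job needs the smallest.

How it is judged:
On the way, in this order (a step that is already met when the one before it is completed fails the run):
1. both bubbles lie between their lines (centres within 4 mm of the vials') while the jar is still on its stand (horizontal distance between long_bubble and long_vial below 0.004 m and horizontal distance between cross_bubble and cross_vial below 0.004 m and x of jar in the frame of rack between -0.2 and -0.08 m), for 0.3 s.
2. the jar stands on both rails, up against the end stop (x of jar in the frame of rack between 0.056 and 0.074 m and y of jar in the frame of rack between -0.012 and 0.012 m and z of jar in the frame of rack between 0.075 and 0.083 m and angle between jar's own z axis and vertical below 0.06 rad), for 0.2 s.
3. the keeper is shut behind the jar (all of step 2 and value of joint keeper below 0.12 rad), for 0.2 s.
At the end, for the whole second after the job is handed in: The jar stands at rest and upright (within 0.06 rad) on both rails, its axis within 12 mm of the rails' midline and its side within 12 mm of the end stop; the keeper is shut to within 0.12 rad; each bubble's centre is within 4 mm of its vial's (all of step 3 and horizontal distance between long_bubble and long_vial below 0.004 m and horizontal distance between cross_bubble and cross_vial below 0.004 m and linear speed of jar below 0.01 m/s); the robot touches nothing.
It fails at once if the jar is tipped by more than 0.35 rad (angle between jar's own z axis and vertical above 0.35 rad).
It fails at once if the jar is lifted more than 20 mm above its stand (height (world z) of jar above 0.1 m).
It fails at once if the jar falls below the rails (height (world z) of jar below 0.06 m).
It fails at once if another thing is moved by more than 30 mm (distance of any of tin, brush, cone, glue, smalljar, ruler, spool from where it was at the start of the episode above 0.03 m).
It also fails if it takes over 72 s, if anything falls off the work surface, if the arm or the gripper's body presses on something with over 40 N, if the wrist force passes 120 N, or if a joint passes its speed limit or range.

## Robot

A 6-joint arm with a two-finger parallel gripper is mounted at the origin on the work surface. World frame = base frame: x ahead of the robot, y to its left, z up, the work surface at z = 0. Lengths are in m, angles in rad, forces in N, time in s.
With the tool pointing down it reaches from about 0.35 to 0.85 m from the base axis. Payload 8.1 kg.
Tool frame: the origin (TCP) lies at the very end of the fingers, on their centre line; the grasp point (between the pads) lies bot.grip_point_offset behind it (bot.grip_point_offset is the distance from the TCP to the grasp point, in m); z points along the fingers, y is the line along which they close (so a half turn about z gives the same grasp; the last joint's range is limited). The gripper opens to 85 mm and grips with 20 to 120 N. Pads are 22 mm wide; open, the fingers measure 114 mm over their backs; the gripper's body (76 mm by 85 mm) begins 54 mm behind the grasp point. The pads swing forward as they close: fully open they stand 13 mm farther back than shut.
Start: joints at [1.256, 0.13, 1.488, -0, 1.523, -0.085], TCP at [0.137, 0.584, 0.231] pointing down, gripper open.
Joint ranges: [-2.96, 2.96], [-0.89, 2.26], [0.02, 2.5], [-1.34, 4.48], [0, 2.73], [-2.66, 2.66]. Speed limits (rad/s): [2.39, 2.39, 2.79, 3.14, 3.14, 3.14].

## Interface

Orientations are given as [roll, pitch, yaw] about the fixed x, y, z axes, in that order (R = Rz(yaw) Ry(pitch) Rx(roll)).
In Python, from station import bot gives the robot as it stands. The module is installed in compiled form; this text tells all that it offers.
- The arm moves only by the tool servo_tool, never from a script. Its argument "series" is a list that holds one entry, the list of rows, each a list of 7 numbers: the shift along the world's x, y, z in cm, then the turn, a rotation vector about the world's x, y, z in degrees, then the gripper command: -1 is fully open, 1 is shut, values between are in proportion. A call has 1 to 12 rows; each row shifts and turns the commanded pose from where the row before left it; what a row does not reach is not made up. A row lasts 1/10 s, in which the tool goes at most 50 mm and 8.59 degrees, less where a joint would pass 70% of its speed; a pose out of reach is approached as far as the arm can. A call with a gripper value outside its range is refused whole. The fingers move at their own pace and stop on an object; "squeeze" is the grip in N (left out, the last holds). Time passes only in rows, so rows that do not move let the fingers close. It gives the time, the measured TCP pose, the force, the opening and the grip force at its end, in the units of the state.
- bot.observe(): the state, without advancing time (a new reading comes with each control period).
- bot.read_camera(name): name is "scene" or "side" or "wrist"; returns a dict with "color" (480x640x3 uint8, red, green, blue), "K" (3x3 intrinsics, pixels), "k1" (the pictures are not rectified: a ray, as slopes to the right and down, at radius r is drawn at 1 + k1 r^2 times it, then the intrinsics apply), "R" (3x3) and "t" (3): a world point X has camera coordinates R X + t. Camera axes: x right, y down, z forward; pixel columns grow to the right and rows downward; lengths in m; the calibration is good to about 2 mm. A picture is of the moment at which its call begins. There is no depth.
- bot.job_done(): hands the job in; it is judged then, once.
The state is a dict: "time": time; "joint_positions": joint angles; "qd": joint speeds; "effort": joint torques, N m; "tool_pos": TCP position; "eef_rot": TCP orientation; "contact_force": force on the tool from outside, world axes, zero at the start; "torque": the same for the moment, N m; "gripper_width": finger opening in m; "grip_force": force on a finger pad.
Only numpy, scipy, OpenCV 4.12 (cv2) and the standard library are available. Lean on these libraries where they do the work, as an engineer would, in place of code of your own. Each camera call takes 0.05 s, during which the arm holds its last target. There are 200 camera calls.

## Working session

There is one attempt and no reset: what is moved stays moved. The work goes in short steps, Python scripts to look and compute and a tool call to move; the robot and the scene stay as the last step left them, time stands still between calls to the robot, and variables do not carry over. Pictures are saved under pics/ and viewed, at most 10 in all, crops included, and the job is handed in when it is done.

Besides the shell and the picture viewer there is one more tool, called after ">>>" as a command line: name --argument value ..., lists and objects as JSON in quotes. servo_tool: Moves the arm, as the interface text tells. Its arguments: {"type":"object","properties":{"series":{"type":"array","items":{"type":"array","items":{"type":"array","items":{"type":"number"}}}},"squeeze":{"type":"number"}},"required":["series"]}

```bash
mkdir -p pics; cat > h.py <<'E'
import numpy as np, cv2
from station import bot
def snap(n,f=None):
    c=bot.read_camera(n)
    np.savez(f'/tmp/{n}.npz',**c)
    if f: cv2.imwrite(f'pics/{f}.png',c['color'][:,:,::-1])
    return c
def load(n): return dict(np.load(f'/tmp/{n}.npz'))
def ray(c,u,v):
    K=c['K'];k=float(c['k1'])
    p=np.array([(u-K[0,2])/K[0,0],(v-K[1,2])/K[1,1]]);q=p.copy()
    for _ in range(20): q=p/(1+k*(q@q))
    R=c['R'];d=R.T@np.array([q[0],q[1],1]);o=-R.T@c['t'];return o,d
def onz(c,u,v,z):
    o,d=ray(c,u,v);return o+d*(z-o[2])/d[2]
def proj(c,X):
    x=c['R']@np.asarray(X,float)+c['t'];q=x[:2]/x[2];q=q*(1+float(c['k1'])*(q@q))
    return np.array([c['K'][0,0]*q[0]+c['K'][0,2],c['K'][1,1]*q[1]+c['K'][1,2]])
E
python3 - <<'E'
from h import *
for n in('scene','side','wrist'):
    c=snap(n,n+'0');print(n,-c['R'].T@c['t'],c['K'][0,0],c['k1'])
s=bot.observe();print(s['tool_pos'],s['eef_rot'],s['gripper_width'],bot.grip_point_offset,s['time'])
E
```

```text
scene [ 1.20720587 -0.53983463  0.80652539] 469.7015272244726 -0.0826599929987046
side [0.50135804 1.05927933 1.13287661] 582.7673018299214 -0.15074889489104207
wrist [0.06251928 0.60138793 0.37335109] 335.07530747216026 -0.023087608671509004
[0.13648245 0.58382885 0.23045116] [-3.14012647e+00 -1.65617049e-04  2.91184865e+00] 0.0850456999243226 0.0187 0.15
```

View pics/scene0.png

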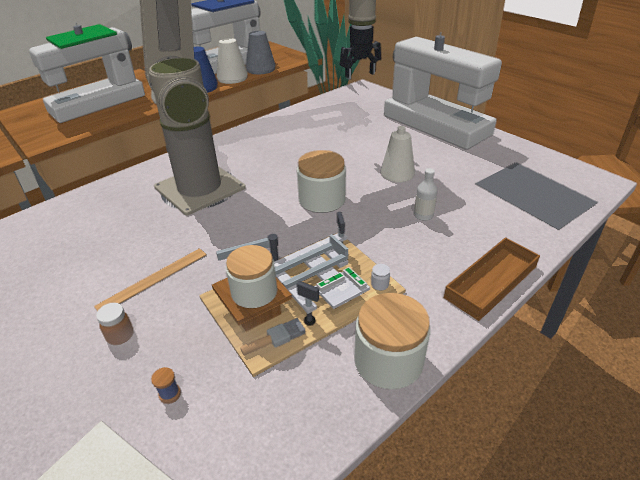

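View pics/side0.png

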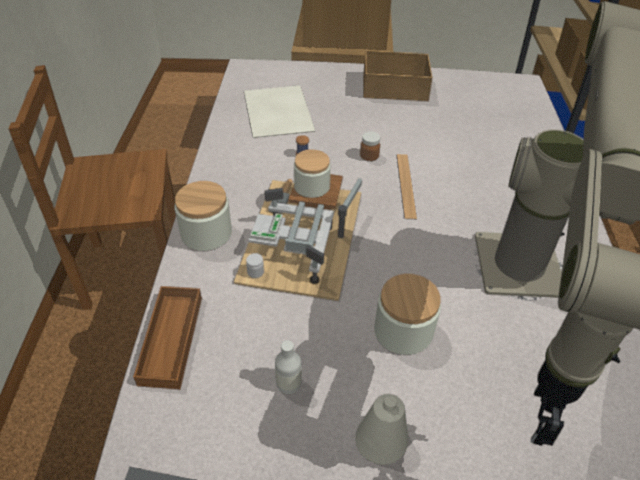

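```bash
cat > z.py <<'E'
from h import *
from scipy.optimize import least_squares
S,D=load('scene'),load('side')
obs=[(S,(202,297),(-.2,.12)),(S,(257,373),(-.2,-.15)),(S,(405,291),(.21,-.15)),(D,(236,284),(.21,-.15)),(D,(338,298),(.21,.12)),(D,(362,188),(-.2,.12))]
def T(p,X): 
    c,s=np.cos(p[2]),np.sin(p[2]);return np.array([p[0]+c*X[0]-s*X[1],p[1]+s*X[0]+c*X[1],X[2]])
if __name__=='__main__':
    W=[onz(c,*uv,.012) for c,uv,_ in obs]
    for w in W: print(w.round(4))
    r=least_squares(lambda p:np.concatenate([T(p,(*o[2],.012))[:2]-w[:2] for o,w in zip(obs,W)]),[.6,0,1.0],loss='soft_l1',f_scale=.003)
    print(r.x,r.fun.reshape(-1,2).round(4));np.save('/tmp/p',r.x)
    out=[]
    for c,(x0,y0,x1,y1),k in((S,(195,205,415,380),3.6),(D,(225,145,370,305),3.7)):
        im=c['color'][y0:y1,x0:x1,::-1];im=cv2.resize(im,None,fx=k,fy=k,interpolation=cv2.INTER_CUBIC)
        for X in[(-.2,.12,.012),(-.2,-.15,.012),(.21,-.15,.012),(.21,.12,.012),(.165,.05,.123),(-.03,-.1,.123),(.045,-.076,.078),(.095,-.098,.078),(-.005,.09,.114),(-.14,.09,.114)]:
            q=(proj(c,T(r.x,X))+.5-[x0,y0])*k;cv2.circle(im,tuple(int(a) for a in q),3,(255,0,255),1)
        out.append(im)
    cv2.imwrite('pics/za.png',out[0][:600,:800]);cv2.imwrite('pics/zb.png',out[1][:600])
E
python3 z.py
```

```text
[ 0.4396 -0.2497  0.012 ]
[ 0.6992 -0.2786  0.012 ]
[0.752  0.1119 0.012 ]
[0.7398 0.1292 0.012 ]
[0.4828 0.1554 0.012 ]
[ 0.425  -0.2661  0.012 ]
[ 0.57502379 -0.06670933  1.45281755] [[-0.0073 -0.0015]
 [ 0.0013 -0.0044]
 [-0.0033  0.0123]
 [ 0.0089 -0.005 ]
 [-0.0022  0.0005]
 [ 0.0073  0.0149]]
```

View pics/za.png

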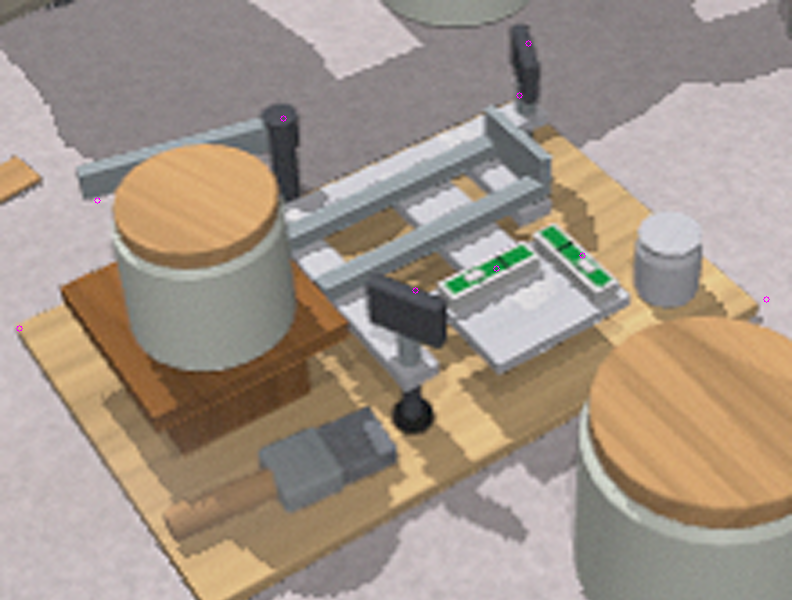

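View pics/zb.png

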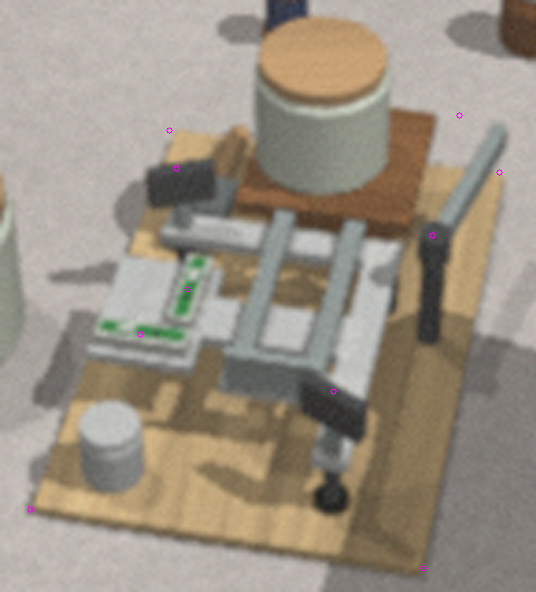

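```bash
cat > f.py <<'E'
from z import *
A=[((19,328),(-.2,.12,.012)),((758,311),(.21,-.15,.012)),((490,270),(.045,-.076,.078)),((576,259),(.095,-.098,.078)),((487,112),(.118,.033,.1)),((549,160),(.118,-.033,.1)),((524,40),(.165,.05,.123)),((406,287),(-.03,-.1,.123))]
B=[((30,512),(.21,-.15,.012)),((424,572),(.21,.12,.012)),((504,172),(-.2,.12,.012)),((170,133),(-.2,-.15,.012)),((188,290),(.045,-.076,.078)),((142,331),(.095,-.098,.078)),((334,388),(.165,.05,.123)),((182,170),(-.03,-.1,.123))]
f=lambda p:np.concatenate([proj(S,T(p,X))+.5-[195,205]-np.array(u)/3.6 for u,X in A]+[proj(D,T(p,X))+.5-[225,145]-np.array(u)/3.7 for u,X in B])
r=least_squares(f,np.load('/tmp/p.npy'),loss='soft_l1');np.save('/tmp/p',r.x);print(r.x,np.degrees(r.x[2]));print(f(r.x).reshape(-1,2).round(1).tolist())
p=r.x
for n,X in dict(end=(.165,.05,.106),side=(-.03,-.1,.106),stand=(-.115,0,.08),long=(.045,-.076,.078),cross=(.095,-.098,.078),hinge=(-.005,.09,.103),railsend=(.068,0,.0785)).items(): print(n,T(p,X).round(4))
# jar lid: brown mask near -> centre of lid ellipse
for c,w in((S,(220,235,280,285)),(D,(290,148,335,175))):
    pass
# bar ends, tip
g=lambda c,o,k,u,z:onz(c,o[0]+u[0]/k-.5,o[1]+u[1]/k-.5,z)
for nm,c,o,k,u,z in[('lid S',S,(195,205),3.6,(196,200),.175),('lid D',D,(225,145),3.7,(323,58),.175),('tip S',S,(195,205),3.6,(80,172),.114),('tip D',D,(225,145),3.7,(499,128),.114),('sb1',S,(195,205),3.6,(370,277),.123),('sb2',S,(195,205),3.6,(445,299),.123),('sb1D',D,(225,145),3.7,(148,177),.123),('sb2D',D,(225,145),3.7,(212,163),.123),('eb1D',D,(225,145),3.7,(301,372),.123),('eb2D',D,(225,145),3.7,(366,405),.123)]:
    w=g(c,o,k,u,z);d=w[:2]-p[:2];a=p[2];print(nm,w.round(4),'rack',(np.array([[np.cos(a),np.sin(a)],[-np.sin(a),np.cos(a)]])@d).round(4))
E
python3 f.py
```

```text
[ 0.57331274 -0.06815914  1.4447519 ] 82.77818637202849
[[-0.7, -0.6], [1.4, -2.6], [0.7, -0.2], [0.7, -0.8], [-0.4, -1.0], [-1.0, 0.1], [0.8, 1.0], [1.0, 1.0], [0.5, -1.5], [-0.2, -1.1], [-0.1, 0.2], [1.0, -1.1], [0.5, -0.7], [0.1, 0.2], [0.2, 0.5], [-0.7, -0.9]]
end [0.5445 0.1018 0.106 ]
side [ 0.6687 -0.1105  0.106 ]
stand [ 0.5589 -0.1822  0.08  ]
long [ 0.6544 -0.0331  0.078 ]
cross [0.6825 0.0138 0.078 ]
hinge [ 0.4834 -0.0618  0.103 ]
railsend [ 0.5819 -0.0007  0.0785]
lid S [ 0.5725 -0.1841  0.175 ] rack [-0.1151 -0.0138]
lid D [ 0.5704 -0.1776  0.175 ] rack [-0.109  -0.0108]
tip S [ 0.4383 -0.1883  0.114 ] rack [-0.1361  0.1188]
tip D [ 0.4393 -0.1827  0.114 ] rack [-0.1304  0.1186]
sb1 [ 0.6447 -0.12    0.123 ] rack [-0.0425 -0.0773]
sb2 [ 0.6876 -0.1004  0.123 ] rack [-0.0176 -0.1175]
sb1D [ 0.6899 -0.0974  0.123 ] rack [-0.0144 -0.1193]
sb2D [ 0.6459 -0.1161  0.123 ] rack [-0.0384 -0.078 ]
eb1D [0.5672 0.0874 0.123 ] rack [0.1536 0.0256]
eb2D [0.5236 0.1137 0.123 ] rack [0.1742 0.0722]
```

>>> servo_tool --series '[[[2.4,-3,0.4,0,0,-1.5,0],[2.4,-3,0.4,0,0,-1.5,0],[2.4,-3,0.4,0,0,-1.5,0],[2.4,-3,0.4,0,0,-1.5,0],[2.4,-3,0.4,0,0,-1.5,0],[2.4,-3,0.4,0,0,-1.5,0],[2.4,-3,0.4,0,0,-1.5,0],[2.4,-3,0.4,0,0,-1.5,0],[2.4,-3,0,0,0,-1.5,0],[2.4,-3,0,0,0,-1.5,0],[2.4,-3,0,0,0,-1.5,0],[2.4,-3,0,0,0,-1.5,0]]]' --squeeze 40

```text
time: 1.35
tool_pos: [0.4253, 0.2228, 0.2632]
eef_rot: [-3.142, -0.0, 2.597]
contact_force: [0.9, -0.4, -1.0]
gripper_width: 0.0429
grip_force: 0.0
```

>>> servo_tool --series '[[[2.4,-3,0,0,0,0,0],[2.4,-3,0,0,0,0,0],[2.4,-3,0,0,0,0,0],[2.4,-3,0,0,0,0,0],[2.4,-0.2,0,0,0,0,0],[0,0,0,0,0,0,0],[0,0,0,0,0,0,0]]]'

```text
time: 2.05
tool_pos: [0.5443, 0.1021, 0.2626]
eef_rot: [-3.141, -0.001, 2.597]
contact_force: [0.1, -0.4, 0.2]
gripper_width: 0.0425
grip_force: 0.0
```

```bash
cat > w.py <<'E'
from z import *
import sys
c=snap('wrist');p=np.load('/tmp/p.npy');im=c['color'][:,:,::-1].copy()
for X in[(.165,.05,.123),(-.03,-.1,.123),(.045,-.076,.078),(.095,-.098,.078),(-.005,.09,.114),(.118,.033,.1),(.118,-.033,.1),(.126,.026,.0785),(.21,.12,.012),(.21,-.15,.012)]:
    q=proj(c,T(p,X));cv2.circle(im,(int(q[0]),int(q[1])),3,(255,0,255),1)
cv2.imwrite(f'pics/{sys.argv[1]}.png',im)
s=bot.observe();print(s['tool_pos'],s['eef_rot'],s['gripper_width'],s['time'])
E
python3 w.py w1
```

```text
[0.54400438 0.10252542 0.26285911] [-3.14099827e+00 -1.13252423e-03  2.59786934e+00] 0.04301815416854314 2.1
```

View pics/w1.png

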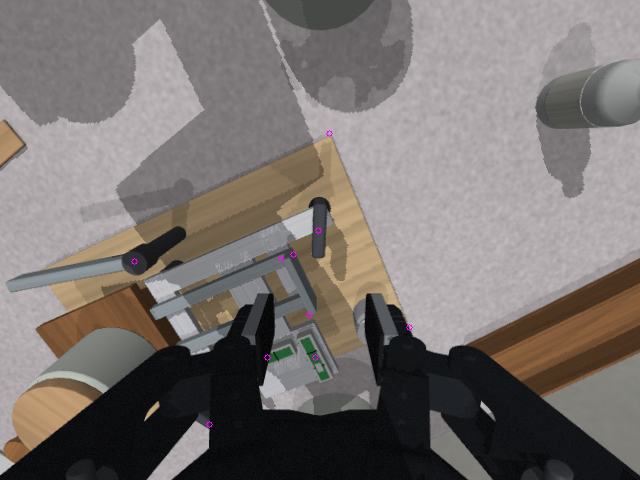

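>>> servo_tool --series '[[[0,0,-4,0,0,0,0],[0,0,-4,0,0,0,0],[0,0,-4,0,0,0,0],[0,0,-3,0,0,0,0],[0,0,-2.3,0,0,0,0],[0,0,0,0,0,0,0],[0,0,0,0,0,0,1],[0,0,0,0,0,0,1],[0,0,0,0,0,0,1],[0,0,0,0,0,0,1],[0,0,0,0,0,0,1]]]' --squeeze 40

```text
time: 3.2
tool_pos: [0.5452, 0.1013, 0.0927]
eef_rot: [-3.141, 0.002, 2.597]
contact_force: [-7.0, -7.0, 5.5]
gripper_width: 0.0115
grip_force: 41.3
```

>>> servo_tool --series '[[[0,0,0,0,0,-6,1],[0,0,0,0,0,-6,1],[0,0,0,0,0,-6,1],[0,0,0,0,0,-6,1],[0,0,0,0,0,-6,1],[0,0,0,0,0,-6,1],[0,0,0,0,0,-6,1],[0,0,0,0,0,-6,1],[0,0,0,0,0,-6,1],[0,0,0,0,0,-6,1],[0,0,0,0,0,-6,1],[0,0,0,0,0,0,1]]]'

```text
time: 4.4
tool_pos: [0.5445, 0.1009, 0.0926]
eef_rot: [3.141, 0.002, 1.442]
contact_force: [-9.7, -8.2, 8.1]
gripper_width: 0.0114
grip_force: 41.8
```

>>> servo_tool --series '[[[0,0,0,0,0,0,0],[0,0,0,0,0,0,0],[0,0,0,0,0,0,0],[0,0,4,0,0,0,0],[0,0,4,0,0,0,0],[0,0,4,0,0,0,0],[0,0,4,0,0,0,0],[0,0,0,0,0,0,0]]]'

```text
time: 5.2
tool_pos: [0.5481, 0.1028, 0.2585]
eef_rot: [3.13, -0.003, 1.446]
contact_force: [0.9, 0.4, 0.4]
gripper_width: 0.0424
grip_force: 0.0
```

>>> servo_tool --series '[[[1.2,-2.1,0,0,0,-5.9,0],[1.2,-2.1,0,0,0,-5.9,0],[1.2,-2.1,0,0,0,-5.9,0],[1.2,-2.1,0,0,0,-5.9,0],[1.2,-2.1,0,0,0,-5.9,0],[1.2,-2.1,0,0,0,-5.9,0],[1.2,-2.1,0,0,0,-5.9,0],[1.2,-2.1,0,0,0,-5.9,0],[1.2,-2.1,0,0,0,-5.9,0],[1.2,-2.1,0,0,0,-5.9,0],[0,0,0,0,0,0,0],[0,0,0,0,0,0,0]]]'

```text
time: 6.4
tool_pos: [0.6646, -0.1078, 0.2497]
eef_rot: [-3.141, 0.0, 0.417]
contact_force: [-0.1, -0.0, -0.3]
gripper_width: 0.0426
grip_force: 0.0
```

```bash
python3 w.py w2
```

```text
[ 0.66449841 -0.10718223  0.2499632 ] [-3.14090832e+00  1.28533388e-04  4.17893869e-01] 0.04262883553096009 6.45
```

View pics/w2.png

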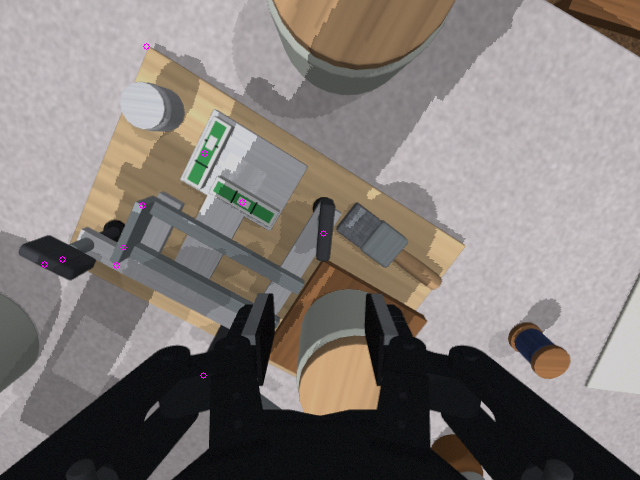

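>>> servo_tool --series '[[[0.4,-0.3,-4,0,0,0,0],[0,0,-4,0,0,0,0],[0,0,-4,0,0,0,0],[0,0,-2.5,0,0,0,0],[0,0,-1.5,0,0,0,0],[0,0,0,0,0,0,0],[0,0,0,0,0,0,1],[0,0,0,0,0,0,1],[0,0,0,0,0,0,1],[0,0,0,0,0,0,1],[0,0,0,0,0,0,1]]]'

```text
time: 7.55
tool_pos: [0.6699, -0.1106, 0.0932]
eef_rot: [3.14, -0.003, 0.416]
contact_force: [-3.7, 1.6, 5.7]
gripper_width: 0.0115
grip_force: 43.9
```

>>> servo_tool --series '[[[0,0,0,0,0,5.9,1],[0,0,0,0,0,5.9,1],[0,0,0,0,0,5.9,1],[0,0,0,0,0,5.9,1],[0,0,0,0,0,5.9,1],[0,0,0,0,0,5.9,1],[0,0,0,0,0,5.9,1],[0,0,0,0,0,5.9,1],[0,0,0,0,0,5.9,1],[0,0,0,0,0,5.9,1],[0,0,0,0,0,0,1]]]'

```text
time: 8.65
tool_pos: [0.6682, -0.1092, 0.0932]
eef_rot: [-3.14, -0.002, 1.45]
contact_force: [-13.9, 8.3, 14.8]
gripper_width: 0.0111
grip_force: 45.0
```

>>> servo_tool --series '[[[0,0,0,0,0,0,0],[0,0,0,0,0,0,0],[0,0,0,0,0,0,0],[0,0,4,0,0,0,0],[0,0,4,0,0,0,0],[0,0,4,0,0,0,0],[0,0,4,0,0,0,0],[0,0,0,0,0,0,0]]]'

```text
time: 9.45
tool_pos: [0.672, -0.1118, 0.2594]
eef_rot: [3.129, 0.002, 1.445]
contact_force: [1.6, 0.3, 1.1]
gripper_width: 0.0423
grip_force: 0.0
```

```bash
python3 w.py w3; python3 - <<'E'
import cv2
a=cv2.imread('pics/w3.png');print(a.shape)
E
```

```text
[ 0.67096772 -0.11152866  0.25568709] [3.13285404e+00 1.07680545e-03 1.44546659e+00] 0.04261030578239846 9.5
(480, 640, 3)
```

View pics/w3.png

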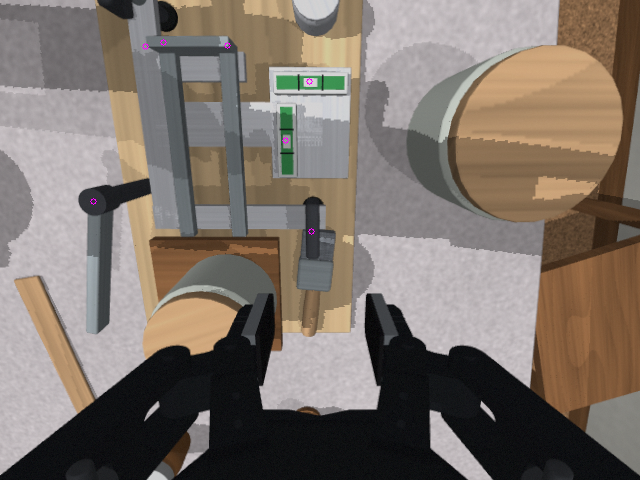

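>>> servo_tool --series '[[[-1.6,-2.4,0,0,0,0,-0.4],[-1.6,-2.4,0,0,0,0,-0.4],[-1.6,-2.4,0,7.4,-0.9,0,-0.4],[-1.6,-2.4,0,7.4,-0.9,0,-0.4],[-1.6,-2.4,0,7.4,-0.9,0,-0.4],[-1.6,-2.4,0,7.4,-0.9,0,-0.4],[-1.6,-2.4,0,0,0,0,-0.4],[0,0,0,0,0,0,-0.4],[0,0,0,0,0,0,-0.4]]]'

```text
time: 10.4
tool_pos: [0.5561, -0.2793, 0.2489]
eef_rot: [-3.137, -0.522, 1.442]
contact_force: [0.4, 0.2, 0.2]
gripper_width: 0.0598
grip_force: 0.0
```

```bash
cat > s.py <<'E'
from z import *
from scipy.spatial.transform import Rotation as Ro
p=np.load('/tmp/p.npy');a=p[2];s=bot.observe()
Q=np.array([[np.cos(a),np.sin(a)],[-np.sin(a),np.cos(a)]])
t=np.array(s['tool_pos']);print('rack tcp',(Q@(t[:2]-p[:2])).round(4),t.round(4),'force rack',(Q@np.array(s['contact_force'][:2])).round(1),s['gripper_width'],s['time'])
R=Ro.from_euler('xyz',s['eef_rot']).as_matrix();print('rack toolx,y,z',[ (Q@R[:2,i]).round(3).tolist()+[R[2,i].round(3)] for i in range(3)])
E
python3 s.py; python3 - <<'E'
from h import *
c=snap('side');d=snap('scene')
im=c['color'][145:305,225:370,::-1];im=cv2.resize(im,None,fx=3,fy=3,interpolation=2)
im2=d['color'][205:365,195:315,::-1];im2=cv2.resize(im2,None,fx=3,fy=3,interpolation=2)
cv2.imwrite('pics/c4.png',np.hstack([im,im2]))
E
```

```text
rack tcp [-0.2117 -0.0095] [ 0.5561 -0.2793  0.2489] force rack [ 0.2 -0.4] 0.05975708426002158 10.4
rack toolx,y,z [[0.867, -0.002, np.float64(0.498)], [-0.001, -1.0, np.float64(-0.004)], [0.498, 0.003, np.float64(-0.867)]]
```

View pics/c4.png

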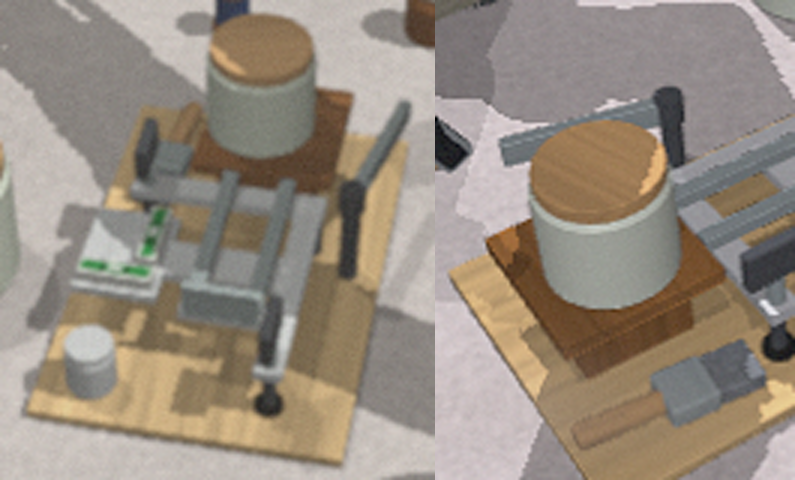

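>>> servo_tool --series '[[[0.2,0,-4,0,0,0,-0.4],[0,0,-4,0,0,0,-0.4],[0,0,-4,0,0,0,-0.4],[0,0,-2,0,0,0,-0.4],[0,0,-0.9,0,0,0,-0.4],[0,0,0,0,0,0,-0.4],[0.13,1,0,0,0,0,-0.4],[0.13,1,0,0,0,0,-0.4],[0.13,1,0,0,0,0,-0.4],[0,0,0,0,0,0,-0.4]]]'

```text
time: 11.5
tool_pos: [0.5632, -0.2472, 0.1024]
eef_rot: [-3.141, -0.52, 1.447]
contact_force: [0.2, 0.1, -0.5]
gripper_width: 0.0597
grip_force: 0.0
```

```bash
python3 s.py; python3 w.py w4
```

```text
rack tcp [-0.1789 -0.0125] [ 0.5632 -0.2472  0.1024] force rack [ 0.1 -0.2] 0.059657020278145574 11.5
rack toolx,y,z [[0.868, 0.002, np.float64(0.497)], [0.003, -1.0, np.float64(-0.001)], [0.497, 0.002, np.float64(-0.868)]]
[ 0.56295573 -0.24793698  0.10218734] [-3.1404011  -0.51978694  1.44694787] 0.05962326277059822 11.55
```

View pics/w4.png

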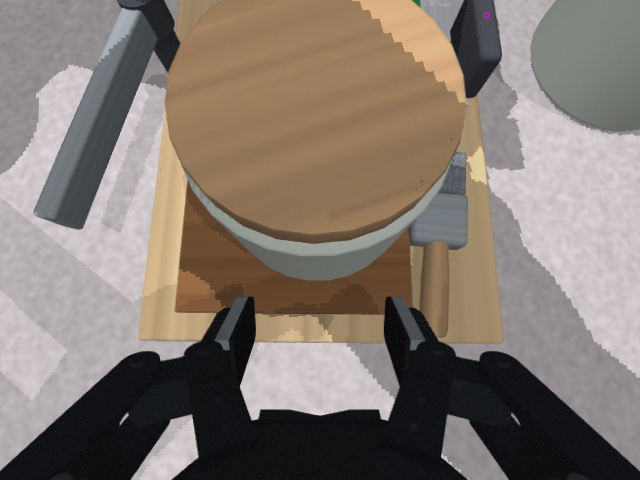

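>>> servo_tool --series '[[[0.13,1,0,0,0,0,-0.4],[0.13,1,0,0,0,0,-0.4],[0.06,1,0,0,0,0,-0.4],[0.06,1,0,0,0,0,-0.4],[0.06,1,0,0,0,0,-0.4],[0.06,1,0,0,0,0,-0.4],[0.05,1,0,0,0,0,-0.4],[0.05,1,0,0,0,0,-0.4],[0.05,1,0,0,0,0,-0.4],[0.05,1,0,0,0,0,-0.4]]]'

```text
time: 12.55
tool_pos: [0.5696, -0.1479, 0.1013]
eef_rot: [-3.139, -0.52, 1.445]
contact_force: [0.1, -0.8, -0.3]
gripper_width: 0.06
grip_force: 1.0
```

```bash
python3 s.py; python3 - <<'E'
from h import *
c=snap('side');d=snap('scene')
im=c['color'][145:305,225:370,::-1];im=cv2.resize(im,None,fx=3,fy=3,interpolation=2)
im2=d['color'][205:365,195:315,::-1];im2=cv2.resize(im2,None,fx=3,fy=3,interpolation=2)
cv2.imwrite('pics/c5.png',np.hstack([im,im2]))
E
```

```text
rack tcp [-0.0796 -0.0063] [ 0.5696 -0.1479  0.1013] force rack [-0.8 -0.1] 0.05997226487309907 12.55
rack toolx,y,z [[0.868, 0.0, np.float64(0.497)], [0.001, -1.0, np.float64(-0.002)], [0.497, 0.002, np.float64(-0.868)]]
```

View pics/c5.png

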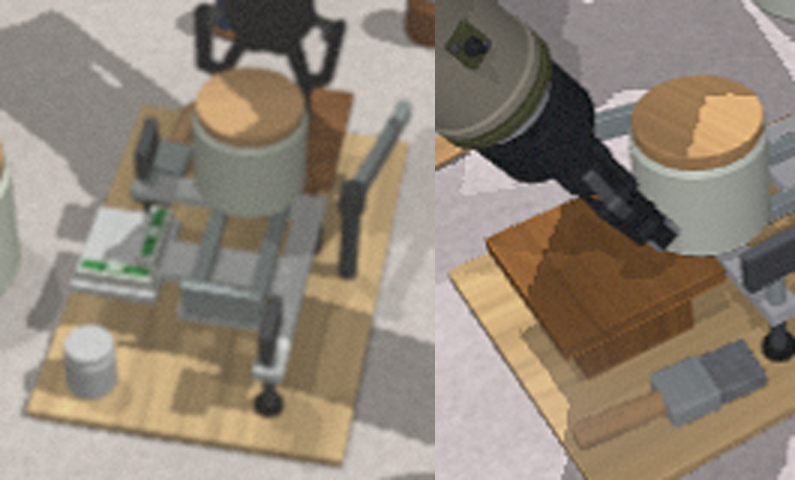

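>>> servo_tool --series '[[[0.05,1,0,0,0,0,-0.4],[0.05,1,0,0,0,0,-0.4],[0.05,1,0,0,0,0,-0.4],[0.05,1,0,0,0,0,-0.4],[0.05,1,0,0,0,0,-0.4],[0.06,1,0,0,0,0,-0.4],[0.08,1,0,0,0,0,-0.4],[0.1,0.8,0,0,0,0,-0.4],[0.06,0.5,0,0,0,0,-0.4],[0,0,0,0,0,0,-0.4]]]'

```text
time: 13.65
tool_pos: [0.5751, -0.0649, 0.1014]
eef_rot: [-3.139, -0.521, 1.446]
contact_force: [-0.8, -0.1, 0.3]
gripper_width: 0.0601
grip_force: 0.0
```

```bash
python3 s.py
```

```text
rack tcp [ 0.0035 -0.0014] [ 0.5751 -0.0649  0.1014] force rack [-0.2  0.7] 0.06010242995881706 13.65
rack toolx,y,z [[0.867, 0.001, np.float64(0.498)], [0.002, -1.0, np.float64(-0.002)], [0.498, 0.003, np.float64(-0.867)]]
```

Now feel for the end stop in small steps.

>>> servo_tool --series '[[[0.03,0.4,0,0,0,0,-0.4],[0.03,0.3,0,0,0,0,-0.4],[0.03,0.2,0,0,0,0,-0.4],[0.02,0.2,0,0,0,0,-0.4],[0,0,0,0,0,0,-0.4]]]'

```text
time: 14.15
tool_pos: [0.5762, -0.0546, 0.1013]
eef_rot: [-3.139, -0.521, 1.445]
contact_force: [1.7, -1.0, 0.1]
gripper_width: 0.0597
grip_force: 0.5
```

```bash
python3 s.py
```

```text
rack tcp [ 0.0138 -0.0012] [ 0.5762 -0.0546  0.1013] force rack [-0.8 -1.8] 0.05966033004411678 14.15
rack toolx,y,z [[0.868, 0.0, np.float64(0.497)], [0.002, -1.0, np.float64(-0.002)], [0.497, 0.002, np.float64(-0.868)]]
```

>>> servo_tool --series '[[[0.02,0.2,0,0,0,0,-0.4],[0.02,0.2,0,0,0,0,-0.4],[0,0,0,0,0,0,-0.4]]]'

```text
time: 14.45
tool_pos: [0.5766, -0.0505, 0.1013]
eef_rot: [-3.139, -0.521, 1.445]
contact_force: [0.0, -1.0, 0.7]
gripper_width: 0.0601
grip_force: 0.6
```

>>> servo_tool --series '[[[0.02,0.2,0,0,0,0,-0.4],[0,0,0,0,0,0,-0.4]]]'

```text
time: 14.65
tool_pos: [0.5768, -0.0485, 0.1013]
eef_rot: [-3.139, -0.521, 1.445]
contact_force: [-0.8, -1.0, 1.0]
gripper_width: 0.0601
grip_force: 0.6
```

```bash
python3 s.py
```

```text
rack tcp [ 0.0199 -0.001 ] [ 0.5768 -0.0485  0.1013] force rack [-1.1  0.7] 0.06007275692825495 14.65
rack toolx,y,z [[0.868, 0.0, np.float64(0.497)], [0.002, -1.0, np.float64(-0.002)], [0.497, 0.003, np.float64(-0.868)]]
```

>>> servo_tool --series '[[[0.02,0.2,0,0,0,0,-0.4],[0,0,0,0,0,0,-0.4]]]'

```text
time: 14.85
tool_pos: [0.5769, -0.0465, 0.1013]
eef_rot: [-3.139, -0.521, 1.445]
contact_force: [0.1, -1.9, 1.0]
gripper_width: 0.0597
grip_force: 0.7
```

>>> servo_tool --series '[[[0.02,0.2,0,0,0,0,-0.4],[0,0,0,0,0,0,-0.4]]]'

```text
time: 15.05
tool_pos: [0.5772, -0.0454, 0.1013]
eef_rot: [-3.14, -0.519, 1.445]
contact_force: [-0.7, -5.0, 0.9]
gripper_width: 0.0596
grip_force: 2.6
```

>>> servo_tool --series '[[[0.02,0.15,0,0,0,0,-0.4],[0,0,0,0,0,0,-0.4]]]'

```text
time: 15.25
tool_pos: [0.5774, -0.0451, 0.1013]
eef_rot: [-3.14, -0.517, 1.445]
contact_force: [-2.4, -10.5, 0.8]
gripper_width: 0.0598
grip_force: 5.0
```

```bash
cat > j.py <<'E'
from z import *
p=np.load('/tmp/p.npy');a=p[2];Q=np.array([[np.cos(a),np.sin(a)],[-np.sin(a),np.cos(a)]])
def lid(n):
    c=snap(n);h=cv2.cvtColor(c['color'],cv2.COLOR_RGB2HSV)
    m=cv2.inRange(h,(7,60,60),(22,255,255))
    u=proj(c,T(p,(.068,0,.1735)));k=np.zeros_like(m);r=22 if n=='side' else 30
    cv2.circle(k,(int(u[0]),int(u[1])),r,255,-1);m&=k
    cs,_=cv2.findContours(m,0,1);b=max(cs,key=cv2.contourArea);e=cv2.fitEllipse(cv2.convexHull(b))
    w=onz(c,*e[0],.1715);print(n,e,'expect',u.round(1),'rack',(Q@(w[:2]-p[:2])).round(4))
lid('scene');lid('side')
E
python3 s.py;python3 j.py
```

```text
rack tcp [ 0.0234 -0.0012] [ 0.5774 -0.0451  0.1013] force rack [-10.7   1. ] 0.05977571997277316 15.25
rack toolx,y,z [[0.869, 0.0, np.float64(0.494)], [0.001, -1.0, np.float64(-0.001)], [0.494, 0.001, np.float64(-0.869)]]
scene ((319.08453369140625, 227.5579833984375), (29.869495391845703, 42.672393798828125), 88.15693664550781) expect [319.3 224.6] rack [ 0.0631 -0.0063]
side ((303.0770568847656, 203.85565185546875), (34.738834381103516, 39.54572296142578), 74.88638305664062) expect [302.5 204.7] rack [0.0627 0.0003]
```

>>> servo_tool --series '[[[-0.06,-0.5,0,0,0,0,-0.4],[-0.13,-1,0,0,0,0,-0.4],[-0.25,-2,0,0,0,0,-0.4],[-0.25,-2,0,0,0,0,-0.4],[-0.25,-2,2,0,0,0,0],[0,0,4,0,0,0,1],[0,0,4,0,0,0,1],[-3,-0.8,2,0,0,0,1],[-3,-0.9,0,0,0,0,1],[-3,-0.9,0,0,0,0,1],[-3,-0.9,0,0,0,0,1],[-3,-0.9,0,0,0,0,1]]]'

```text
time: 16.55
tool_pos: [0.4166, -0.1624, 0.2213]
eef_rot: [-3.139, -0.521, 1.445]
contact_force: [-0.2, -0.9, 0.4]
gripper_width: 0.0002
grip_force: 0.0
```

>>> servo_tool --series '[[[0,0,0,0,0,0,1],[0,0,0,0,0,0,1]]]'

```text
time: 16.75
tool_pos: [0.4178, -0.1626, 0.2214]
eef_rot: [-3.14, -0.521, 1.444]
contact_force: [0.5, 0.7, -0.7]
gripper_width: -0.0006
grip_force: 0.0
```

```bash
python3 s.py;python3 j.py; python3 - <<'E'
from z import *
p=np.load('/tmp/p.npy');S=load('scene')
# keeper tip check: grey-blue arm mask bounds near expected tip
print(proj(S,T(p,(-.137,.117,.114))))
E
```

```text
rack tcp [-0.1132  0.1424] [ 0.4178 -0.1626  0.2214] force rack [ 0.8 -0.4] -0.000561034251875955 16.75
rack toolx,y,z [[0.867, -0.001, np.float64(0.498)], [0.0, -1.0, np.float64(-0.002)], [0.498, 0.001, np.float64(-0.867)]]
scene ((318.9689025878906, 227.50717163085938), (30.111948013305664, 42.64775466918945), 88.12147521972656) expect [319.3 224.6] rack [ 0.063 -0.006]
side ((302.4286193847656, 201.48155212402344), (38.859310150146484, 41.40938186645508), 89.27752685546875) expect [302.5 204.7] rack [ 0.0544 -0.003 ]
[216.70071321 252.84638467]
```

>>> servo_tool --series '[[[-0.5,0.06,-3,0,0,0,1],[0,0,-4,0,0,0,1],[0,0,-3,0,0,0,1],[0,0,-1.8,0,0,0,1],[0,0,0,0,0,0,1]]]'

```text
time: 17.35
tool_pos: [0.4119, -0.1596, 0.1006]
eef_rot: [-3.134, -0.524, 1.444]
contact_force: [-0.7, 0.6, -0.2]
gripper_width: 0.0001
grip_force: 0.0
```

```bash
python3 s.py; python3 - <<'E'
from z import *
p=np.load('/tmp/p.npy');P=[]
t=np.array(bot.observe()['tool_pos'])[:2]
for f in np.linspace(1.75,0,18):
    dr=np.array([-np.sin(f),-np.cos(f)]);n=np.array([np.cos(f),-np.sin(f)])
    r=.105; d=.006+.009+.006*abs(np.sin(f))
    X=np.array([-.005,.09])+r*dr-n*d; P.append(T(p,(*X,.1))[:2])
P=np.array([t]+P);print((np.diff(P,axis=0)*100).round(2).tolist())
E
```

```text
rack tcp [-0.1111  0.1486] [ 0.4119 -0.1596  0.1006] force rack [0.5 0.8] 8.54985506291231e-05 17.35
rack toolx,y,z [[0.866, -0.001, np.float64(0.5)], [0.003, -1.0, np.float64(-0.007)], [0.5, 0.007, np.float64(-0.866)]]
[[2.0, 0.4], [0.98, -0.48], [1.03, -0.38], [1.07, -0.27], [1.1, -0.15], [1.12, -0.04], [1.12, 0.08], [1.11, 0.2], [1.09, 0.32], [1.05, 0.43], [1.0, 0.55], [0.94, 0.65], [0.87, 0.75], [0.78, 0.84], [0.69, 0.92], [0.58, 0.99], [0.47, 1.05], [0.36, 1.1]]
```

>>> servo_tool --series '[[[1,0.2,0,0,0,0,1],[1,0.2,0,0,0,0,1],[1,-0.5,0,0,0,0,1],[1,-0.4,0,0,0,0,1],[1.1,-0.3,0,0,0,0,1],[1.1,-0.1,0,0,0,0,1],[1.1,0,0,0,0,0,1],[1.1,0.1,0,0,0,0,1],[1.1,0.2,0,0,0,0,1],[1.1,0.3,0,0,0,0,1],[0,0,0,0,0,0,1]]]'

```text
time: 18.45
tool_pos: [0.5202, -0.1641, 0.1034]
eef_rot: [-3.14, -0.521, 1.446]
contact_force: [0.1, -0.5, 1.3]
gripper_width: 0.0003
grip_force: 0.0
```

```bash
python3 s.py
```

```text
rack tcp [-0.1018  0.0406] [ 0.5202 -0.1641  0.1034] force rack [-0.5 -0.2] 0.00025706610769061936 18.45
rack toolx,y,z [[0.868, 0.001, np.float64(0.497)], [0.002, -1.0, np.float64(-0.001)], [0.497, 0.002, np.float64(-0.868)]]
```

>>> servo_tool --series '[[[1,0.4,0,0,0,0,1],[1,0.6,0,0,0,0,1],[0.9,0.6,0,0,0,0,1],[0.9,0.8,0,0,0,0,1],[0.8,0.8,0,0,0,0,1],[0.7,0.9,0,0,0,0,1],[0.6,1,0,0,0,0,1],[0,0,0,0,0,0,1]]]'

```text
time: 19.25
tool_pos: [0.5785, -0.112, 0.1034]
eef_rot: [-3.139, -0.521, 1.447]
contact_force: [0.2, -0.2, -1.3]
gripper_width: 0.0001
grip_force: 0.0
```

```bash
python3 s.py
```

```text
rack tcp [-0.0428 -0.0107] [ 0.5785 -0.112   0.1034] force rack [-0.2 -0.2] 6.923564130542587e-05 19.25
rack toolx,y,z [[0.867, 0.002, np.float64(0.498)], [0.003, -1.0, np.float64(-0.002)], [0.498, 0.003, np.float64(-0.867)]]
```

>>> servo_tool --series '[[[0.13,1,0,0,0,0,1],[0.08,0.6,0,0,0,0,1],[0.04,0.3,0,0,0,0,1],[0,0,0,0,0,0,1]]]'

```text
time: 19.65
tool_pos: [0.5803, -0.0942, 0.1033]
eef_rot: [-3.139, -0.521, 1.445]
contact_force: [0.7, 0.1, -0.3]
gripper_width: 0.0005
grip_force: 0.0
```

>>> servo_tool --series '[[[0.03,0.3,0,0,0,0,1],[0,0,0,0,0,0,1]]]'

```text
time: 19.85
tool_pos: [0.5807, -0.0916, 0.1033]
eef_rot: [-3.139, -0.52, 1.445]
contact_force: [-1.0, -0.1, -0.1]
gripper_width: -0.0001
grip_force: 0.0
```

```bash
python3 s.py
```

```text
rack tcp [-0.0223 -0.0103] [ 0.5807 -0.0916  0.1033] force rack [-0.2  0.9] -5.8868902065194236e-05 19.85
rack toolx,y,z [[0.868, 0.0, np.float64(0.497)], [0.001, -1.0, np.float64(-0.002)], [0.497, 0.002, np.float64(-0.868)]]
```

>>> servo_tool --series '[[[0.03,0.2,0,0,0,0,1],[0,0,0,0,0,0,1]]]'

```text
time: 20.05
tool_pos: [0.5811, -0.0896, 0.1033]
eef_rot: [-3.139, -0.52, 1.445]
contact_force: [-1.1, -0.3, -1.1]
gripper_width: 0.0002
grip_force: 0.0
```

>>> servo_tool --series '[[[0.03,0.2,0,0,0,0,1],[0,0,0,0,0,0,1]]]'

```text
time: 20.25
tool_pos: [0.5813, -0.0887, 0.1033]
eef_rot: [-3.14, -0.518, 1.445]
contact_force: [-1.9, -5.3, 0.6]
gripper_width: 0.0003
grip_force: 2.7
```

>>> servo_tool --series '[[[0.03,0.2,0,0,0,0,1],[0,0,0,0,0,0,1]]]'

```text
time: 20.45
tool_pos: [0.5814, -0.0884, 0.1033]
eef_rot: [-3.14, -0.516, 1.444]
contact_force: [-4.2, -13.3, 2.1]
gripper_width: -0.0003
grip_force: 6.6
```

>>> servo_tool --series '[[[-0.06,-0.5,0,0,0,0,1],[-0.13,-1,0,0,0,0,1],[-0.25,-2,0,0,0,0,1],[-0.25,-2,2,0,0,0,1],[-0.25,-2,4,0,0,0,1],[-0.25,-2,4,0,0,0,1],[-0.25,-2,4,0,0,0,1],[-0.25,-2,0,0,0,0,1],[-0.25,-2,0,0,0,0,1],[0,0,0,0,0,0,1],[0,0,0,0,0,0,1]]]'

```text
time: 21.55
tool_pos: [0.5619, -0.2416, 0.2429]
eef_rot: [-3.139, -0.521, 1.443]
contact_force: [-1.1, -1.1, 0.0]
gripper_width: 0.0
grip_force: 0.0
```

```bash
sed -i "s/r=22 if n=='side' else 30/r=26 if n=='side' else 36/;s/m=cv2.inRange(h,(7,60,60)/m=cv2.inRange(h,(7,80,90)/" j.py; python3 s.py; python3 j.py; python3 - <<'E'
from z import *
p=np.load('/tmp/p.npy')
# keeper/vial sampling: side view along lines in rack frame
for n in('side','scene'):
    c=load(n);im=c['color']
    def smp(A,B,z,k):
        o=[]
        for s in np.linspace(0,1,k):
            X=(A[0]+s*(B[0]-A[0]),A[1]+s*(B[1]-A[1]),z);u=proj(c,T(p,X));o.append(cv2.getRectSubPix(im,(1,1),tuple(map(float,u)))[0,0].tolist())
        return o
    print(n,'long',smp((.02,-.076),(.07,-.076),.078,13));print('cross',smp((.095,-.123),(.095,-.073),.078,13))
    print('keeper along',smp((-.005,.06),(-.005,-.06),.114,9))
    print('open pos',smp((-.05,.099),(-.13,.115),.114,4))
E
```

```text
rack tcp [-0.1735 -0.0105] [ 0.5619 -0.2416  0.2429] force rack [-1.2  0.9] 3.745703612593697e-05 21.55
rack toolx,y,z [[0.867, -0.001, np.float64(0.498)], [0.0, -1.0, np.float64(-0.003)], [0.498, 0.002, np.float64(-0.867)]]
scene ((319.0076904296875, 227.56150817871094), (29.606870651245117, 42.487640380859375), 87.1834487915039) expect [319.3 224.6] rack [ 0.0629 -0.0062]
side ((303.00653076171875, 199.10072326660156), (41.632843017578125, 48.30681228637695), 98.19987487792969) expect [302.5 204.7] rack [ 0.0454 -0.0034]
side long [[51, 99, 58], [53, 100, 61], [52, 97, 55], [60, 95, 65], [96, 115, 97], [134, 137, 129], [134, 139, 130], [105, 120, 102], [62, 94, 65], [50, 92, 56], [54, 101, 58], [51, 100, 57], [64, 106, 70]]
cross [[82, 146, 92], [71, 142, 84], [79, 146, 91], [73, 126, 81], [111, 152, 112], [153, 175, 154], [136, 145, 131], [110, 124, 109], [69, 94, 70], [58, 95, 62], [60, 105, 64], [60, 103, 64], [64, 104, 67]]
keeper along [[114, 119, 115], [114, 117, 115], [145, 116, 84], [144, 115, 85], [147, 119, 87], [144, 116, 86], [138, 112, 82], [137, 112, 80], [192, 156, 115]]
open pos [[185, 159, 118], [207, 185, 148], [206, 200, 193], [196, 188, 183]]
scene long [[15, 105, 48], [16, 105, 47], [10, 105, 43], [23, 80, 41], [39, 107, 57], [145, 147, 145], [140, 146, 141], [118, 138, 121], [25, 73, 41], [12, 104, 46], [15, 105, 47], [15, 105, 46], [22, 106, 50]]
cross [[9, 153, 65], [20, 155, 72], [20, 154, 68], [18, 149, 65], [27, 110, 55], [135, 174, 144], [213, 209, 211], [159, 157, 159], [85, 120, 95], [13, 69, 33], [16, 108, 48], [14, 106, 48], [14, 105, 45]]
keeper along [[114, 118, 123], [115, 121, 124], [112, 120, 122], [113, 118, 122], [113, 117, 123], [113, 120, 124], [114, 119, 124], [110, 115, 119], [112, 118, 123]]
open pos [[212, 203, 205], [211, 201, 202], [211, 199, 201], [207, 195, 198]]
```

```bash
python3 -c "
from station import bot
print(bot.job_done())"
```

```text
the job is handed in; nothing more can be done
None
```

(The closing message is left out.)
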